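Slide one specimen mount out of the row and clamp it on the inspection stage

ROBOT

A 6-joint arm with a two-finger parallel gripper is mounted at the origin on the work surface. World frame = base frame: x ahead of the robot, y to its left, z up, the work surface at z = 0. Lengths are in m, angles in degrees, forces in N, time in s.
With the tool pointing down it reaches from about 0.4 to 0.825 m from the base axis. Payload 7 kg.
Tool frame: the origin (TCP) lies on the centre line of the jaws, within the pads' length; the fingertips stand 22 mm ahead of it and the grasp point (between the pads) lies 3 mm ahead of it; z points along the fingers, y is the line along which they close (so a half turn about z gives the same grasp; the last joint's range is limited). The gripper opens to 88 mm and grips with 3 to 60 N. Pads are 19 mm wide; open, the fingers measure 130 mm over their backs; the gripper's body (78 mm by 193 mm) begins 47 mm behind the grasp point.
Start: joints at [-55.227, 20.546, 0.682, 0, -70.136, -16.507], TCP at [0.212, -0.641, 0.227] pointing down, gripper open.
Joint ranges: [-176.03, 176.03], [-82.01, 121.73], [-58.28, 71.71], [-173.87, 95.51], [-174.79, -0.11], [-173.66, 173.66]. Speed limits (degrees/s): [136.94, 136.94, 172.46, 180, 180, 180].

INTERFACE

Orientations are given as [roll, pitch, yaw] about the fixed x, y, z axes, in that order (R = Rz(yaw) Ry(pitch) Rx(roll)).
In Python, from plant import get_state, cams, r gives the robot as it stands.
- The arm moves only by the tool apply_moves, never from a script. Its argument "targets" is a list of rows, each an object with "dp": the shift along the world's x, y, z in m, a list of three; "yaw": the turn about the world's z in degrees. In form: [{"dp": [x, y, z], "yaw": yaw}, ...]. A call has 1 to 20 rows; each row is the pose to reach, as a shift and turn from the pose commanded when the call began; what a row does not reach only later rows make up. A row lasts 1/12 s, in which the tool goes at most 41.7 mm and 7.16 degrees, less where a joint would pass 70% of its speed; a pose out of reach is approached as far as the arm can. A call with a gripper value outside its range is refused whole. "grip" is the gripper command: -1 is fully open, 1 is shut, values between are in proportion, set as the call begins (left out, the last holds). The fingers move at their own pace and stop on an object; "squeeze" is the grip in N (left out, the last holds). Time passes only in rows, so rows that repeat a pose let the fingers close. It gives the time, the measured TCP pose, the force, the opening and the grip force at its end, in the units of the state.
- get_state(): the state, without advancing time (a new reading comes with each control period).
- cams.capture(name): name is "side" or "top"; returns a dict with "image" (420x560x3 uint8, red, green, blue), "range_z" (420x560 float32, m along the optical axis (not along the pixel's ray), 0 where there is no reading), "fx", "fy", "cx", "cy" (pixels), "k1" (the pictures are not rectified: a ray, as slopes to the right and down, at radius r is drawn at 1 + k1 r^2 times it, then the intrinsics apply), "R" (3x3) and "t" (3): a world point X has camera coordinates R X + t. Camera axes: x right, y down, z forward; pixel columns grow to the right and rows downward; lengths in m; the calibration is good to about 2 mm. A picture is of the moment at which its call begins.
- r.close_job(): hands the job in; it is judged then, once.
The state is a dict: "time_s": time; "joints": joint angles; "qd": joint speeds; "joint_torque": joint torques, N m; "tcp_pos": TCP position; "eef_rot": TCP orientation; "contact_force": force on the tool from outside, world axes, zero at the start; "moment": the same for the moment, N m; "gripper_width": finger opening in m; "gripper_force": force on a finger pad.
Only numpy, scipy, OpenCV 4.12 (cv2) and the standard library are available. Lean on these libraries where they do the work, as an engineer would, in place of code of your own. Each camera call takes 0.05 s, during which the arm holds its last target. There are 200 camera calls.

TASK

Slide the red specimen mount straight out of the touching row and press it gently but firmly home against the green fence, without lifting it and without disturbing the other mounts. Then slide the blue jaw by its black knob so that it carries the red mount along the fence and nips it lightly but firmly against the side rail. The mounts are brittle: feel for each contact and never press hard (a few newtons will do, 10 N is too much).

Things in the scene. Friction and masses are not known exactly. Their poses are not given: they have to be found in the camera images.
- stage: Flat aluminium plate fixed to the table, 180 mm (its x) by 300 mm (its y), 6 mm thick; the mounts stand on it, at its x about -50 mm, and slide on it. Origin on the table level; the plate spans x -95 to +85 mm and y -195 to +105 mm. Its x axis points from the row of mounts to the far rail, its y axis from the jaw to the side rail, z up.
- far_rail: Fixed dark bar, 220 mm along its y, that carries the green stop fence: rigid, 14 mm high above the plate, 196 mm along y, locked by two screws. Origin at the foot of the middle of the bar's face towards the row (stage x = 60, y = -30, z = 6 mm), axes as the stage's. The fence's flat face stands 4 to 18 mm in front of the origin (towards -x), set differently each time and not reported: feel for it.
- side_rail: Fixed dark steel bar, 14 mm high above the plate, 70 mm long along its x, 14 mm thick. Origin at the foot of the middle of the face that looks to the jaw (at stage x = 17, y = 70, z = 6 mm); axes parallel to the stage's, the face looks to -y. Rigid. It meets the green fence in a corner, in which the red mount ends.
- red_center (a point): Centre of the red mount: an upright plain disc, 40 mm diameter, 20 mm tall, about 70 g, red resin with a small metal piece in its top. The point lies on its axis 10 mm above the plate. It stands in a straight row of four equal mounts that touch side by side; the row runs along the stage's y to within 4 degrees; the red one's place in it varies.
- black_center (a point): Centre of the black mount, same size as the red one, in the row; to be left where it stands.
- grey_center (a point): Centre of the grey mount, same size as the red one, in the row; to be left where it stands.
- amber_center (a point): Centre of the yellow mount, same size as the red one, in the row, at its end on the jaw's side; to be left where it stands.
- jaw: Blue block with a brass face, 36 mm (x) by 60 mm (y), its top 15 mm above the plate, black knob on top. Origin at the foot of the middle of the brass face, which looks to the side rail (+y). Slides along stage y only, at stage x = 25 mm: face at y = -95 mm fully open (starts 0 to 20 mm further in), about +30 mm with the red mount nipped. About 2.5 N of friction; it stays where it is left.
- knob_mid (a point): The jaw's black upright cylindrical knob, 18 mm diameter; this point on its axis is 32 mm above the plate (38 mm behind the brass face, in line with it). The knob stands on the blue block and reaches from 15 to 49 mm above the plate; push it sideways or pinch it from above.
Not all that is in view belongs to the job. There is more than one size of the part that bears red_center; the job needs the smallest.

How it is judged (in metres and radians):
On the way, in this order (a step that is already met when the one before it is completed fails the run):
1. the red mount is slid clear of the row and pressed against the green fence with more than 1.5 N (x of red_center in the frame of far_rail above -0.039 m and contact force between red and far_rail above 1.5 N), for 0.1 s.
2. the jaw has carried the red mount to the side rail and presses it there with more than 1.5 N (contact force between jaw and red above 1.5 N and contact force between red and side_rail above 1.5 N), for 0.1 s.
At the end, for the whole second after the job is handed in: The red mount stands upright and at rest in the corner, its centre within 40 mm of the far rail's bar (so by the fence), within 2 mm of touching the side rail, the jaw's brass face within 2 mm of touching it and the jaw at rest; the other three mounts are within 6 mm of where they started (x of red_center in the frame of far_rail above -0.04 m and y of red_center in the frame of side_rail above -0.022 m and y of red_center in the frame of jaw below 0.022 m and angle between red's own z axis and vertical below 0.05 rad and linear speed of red below 0.01 m/s and linear speed of jaw below 0.005 m/s and distance of each of black_center, grey_center, amber_center from where it was at the start of the episode below 0.006 m).
It fails at once if another mount was moved (over 6 mm) (distance of any of black_center, grey_center, amber_center from where it was at the start of the episode above 0.006 m).
It fails at once if the red mount was lifted off the plate or tipped (over 5 mm, 0.2 rad) (z of red_center in the frame of stage above 0.021 m or angle between red's own z axis and vertical above 0.2 rad).
It fails at once if the robot pressed on the red mount with more than 10 N (contact force between any of the fingers, the arm and red above 10 N).
It fails at once if the jaw pressed on the red mount with more than 10 N (contact force between jaw and red above 10 N).
It also fails if it takes over 62 s, if anything falls off the work surface, if the arm or the gripper's body presses on something with over 40 N, if the wrist force passes 120 N, or if a joint passes its speed limit or range.

## Working session

There is one attempt and no reset: what is moved stays moved. The work goes in short steps, Python scripts to look and compute and a tool call to move; the robot and the scene stay as the last step left them, time stands still between calls to the robot, and variables do not carry over. Pictures are saved under pics/ and viewed, at most 10 in all, crops included, and the job is handed in when it is done.

Besides the shell and the picture viewer there is one more tool, called after "Emit:" as name([rows], argument=value, ...), one row to a line, values as JSON. apply_moves: Moves the arm, as the interface text tells. Its arguments: {"type":"object","properties":{"targets":{"type":"array","items":{"type":"object","properties":{"dp":{"type":"array","items":{"type":"number"}},"yaw":{"type":"number"}}}},"grip":{"type":"number"},"squeeze":{"type":"number"}},"required":["targets"]}

```bash
ls; mkdir -p pics; python3 - <<'E'
from plant import get_state, cams, r
import cv2,pickle
print(get_state())
for n in("side","top"):
    c=cams.capture(n); pickle.dump(c,open(f"pics/{n}0.pkl","wb"))
    cv2.imwrite(f"pics/{n}0.png",c["image"][:,:,::-1]); print(n,{k:v for k,v in c.items() if k not in("image","range_z")})
E
```

```text
pics
{'time_s': 0.0, 'joints': array([-5.52288396e+01,  2.05930016e+01,  6.35353474e-01, -2.16954165e-02,
       -7.01327255e+01, -1.65064957e+01]), 'qd': array([ 0.02168585, -0.00313955,  0.05834111, -0.00159645,  0.08045384,
       -0.02364736]), 'joint_torque': array([-3.17897517e-03, -5.82707369e+01,  2.93047482e+01,  6.99747518e+00,
        6.70576832e-03, -1.83539669e-04]), 'tcp_pos': array([ 0.21139338, -0.6405604 ,  0.22601202]), 'eef_rot': array([ 1.79907556e+02, -6.12561866e-03, -1.61742720e+02]), 'contact_force': array([-0.28954602, -0.07058071, -0.63796081]), 'moment': array([-0.01660955, -0.02728977,  0.02886322]), 'gripper_force': 0.0, 'gripper_width': 0.08760076229797613}
side {'fx': 395.69578211593245, 'fy': 395.69578211593245, 'cx': 275.96633105653785, 'cy': 206.31152441334652, 'k1': -0.0812835709173444, 'R': array([[-0.83982075, -0.54268873,  0.0137859 ],
       [-0.42884285,  0.64764329, -0.62980312],
       [ 0.33285871, -0.53483372, -0.77663246]]), 't': array([0.48048638, 0.21785421, 0.5653409 ])}
top {'fx': 482.58100668956314, 'fy': 482.58100668956314, 'cx': 280.11494890789686, 'cy': 210.30166629757431, 'k1': 0.005829179542898367, 'R': array([[-5.22846376e-02, -9.98632160e-01, -3.53555139e-04],
       [-9.74541851e-01,  5.11006477e-02, -2.18304614e-01],
       [ 2.18024075e-01, -1.10694233e-02, -9.75880613e-01]]), 't': array([0.072559  , 0.52682945, 0.71084312])}
```

View pics/top0.png

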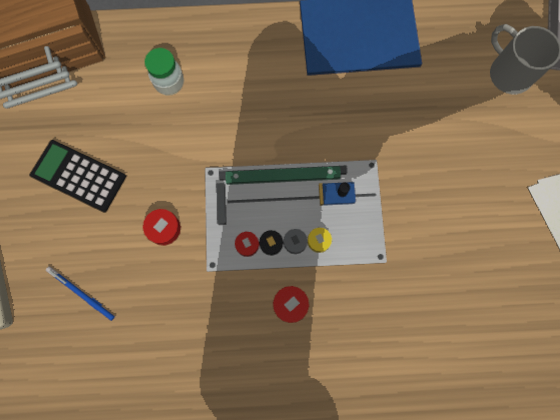

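View pics/side0.png

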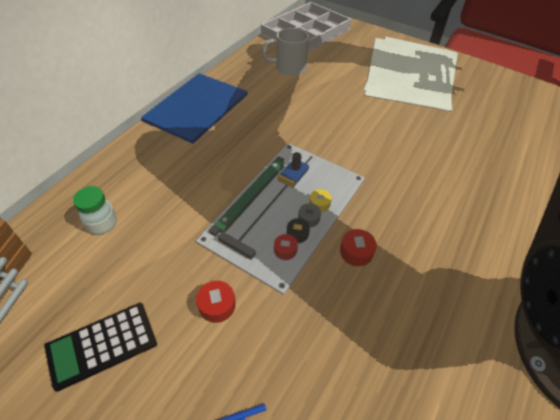

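The top view shows three red discs. They are at (247,243) in the row on the plate, and (162,227) and (291,304), both larger and lying on the table. The one in the row fits, since it is the smallest and touches the black mount. The jaw knob is at (343,189), the fence at (285,174) and the side rail at (221,202). I'll measure these and confirm in a crop.

```bash
cat > h.py <<'E'
import numpy as np,cv2,pickle
def ray(c,uv):
    K=np.array([[c["fx"],0,c["cx"]],[0,c["fy"],c["cy"]],[0,0,1]])
    p=cv2.undistortPoints(np.array(uv,float).reshape(-1,1,2),K,np.array([c["k1"],0,0,0.])).reshape(-1,2)
    return np.c_[p,np.ones(len(p))]
def atz(c,uv,z):
    d=ray(c,uv)@c["R"]; o=-c["R"].T@c["t"]
    return o+d*((z-o[2])/d[:,2])[:,None]
def blob(c,lo,hi,roi):
    x0,y0,x1,y1=roi; h=cv2.cvtColor(c["image"],cv2.COLOR_RGB2HSV)[y0:y1,x0:x1]
    m=cv2.inRange(h,np.array(lo),np.array(hi)); ys,xs=np.nonzero(m); return xs+x0,ys+y0,m
def cloud(c,roi):
    x0,y0,x1,y1=roi; u,v=np.meshgrid(np.arange(x0,x1),np.arange(y0,y1)); uv=np.c_[u.ravel(),v.ravel()]
    z=c["range_z"][uv[:,1],uv[:,0]]; P=ray(c,uv)*z[:,None]
    return uv,(P-c["t"])@c["R"],z>0
E
python3 - <<'E'
from h import *
c=pickle.load(open("pics/top0.pkl","rb"))
# plate outline via range height & colour
hsv=cv2.cvtColor(c["image"],cv2.COLOR_RGB2HSV)
uv,P,ok=cloud(c,(195,150,395,280))
for n,(a,b) in dict(plate=(.003,.010),m=(.022,.030)).items():
    s=ok&(P[:,2]>a)&(P[:,2]<b); q=P[s]
    print(n,s.sum(),np.median(q[:,2]))
    if n=="plate":
        rr=cv2.minAreaRect((q[:,:2]*1000).astype(np.float32)); print(rr)
s=ok&(P[:,2]>.040); print("knob",P[s].mean(0),P[s].max(0),P[s].min(0),s.sum())
print("corners",atz(c,[(205,167),(377,161),(385,262),(208,270)],.006).round(4))
top=lambda roi:[(lambda q:(np.round(np.median(q,0),4),np.round((q.max(0)+q.min(0))/2,4),np.round(q.max(0)-q.min(0),4),len(q)))(p[o&(p[:,2]>.020)&(p[:,2]<.034)]) for _,p,o in [cloud(c,roi)]]
for n,roi in dict(red=(233,229,259,258),black=(259,229,283,258),grey=(283,227,308,256),yel=(308,225,335,254)).items(): print(n,top(roi))
for n,lo,hi,roi,z in [("red",(0,150,60),(8,255,255),(225,225,260,260),.026),("redlarge1",(0,150,60),(8,255,255),(135,200,190,250),.026),("yel",(22,120,80),(32,255,255),(300,220,340,260),.026)]:
    x,y,m=blob(c,lo,hi,roi); q=atz(c,np.c_[x,y],z); print(n,len(x),((q.max(0)+q.min(0))/2).round(4),(q.max(0)-q.min(0)).round(4),x.min(),x.max(),y.min(),y.max())
im=c["image"][150:320,140:400,::-1]; cv2.imwrite("pics/crop.png",cv2.resize(im,None,fx=3,fy=3,interpolation=cv2.INTER_CUBIC))
E
```

```text
plate 13565 0.0064953222862659055
((536.8682861328125, 19.347335815429688), (345.0758972167969, 225.52903747558594), 86.97687530517578)
m 2332 0.02605785543178323
knob [ 0.5621635  -0.06066312  0.05381819] [ 0.57224866 -0.05238732  0.05831146] [ 0.55483221 -0.07069184  0.04197289] 110
corners [[ 0.6255  0.1707  0.006 ]
 [ 0.6207 -0.129   0.006 ]
 [ 0.4444 -0.1254  0.006 ]
 [ 0.4465  0.169   0.006 ]]
red [(array([0.4844, 0.102 , 0.0266]), array([0.4847, 0.1023, 0.0249]), array([0.0386, 0.038 , 0.0097]), 462)]
black [(array([0.4846, 0.0622, 0.0265]), array([0.4851, 0.0629, 0.0256]), array([0.0394, 0.0381, 0.0099]), 456)]
grey [(array([0.4848, 0.0222, 0.0265]), array([0.4854, 0.0228, 0.0257]), array([0.039 , 0.0396, 0.0098]), 465)]
yel [(array([ 0.4848, -0.0176,  0.0265]), array([ 0.4848, -0.0176,  0.0258]), array([0.0384, 0.0383, 0.0101]), 459)]
red 374 [0.4845 0.1024 0.026 ] [0.0384 0.0378 0.    ] 235 258 232 255
redlarge1 928 [0.5202 0.2413 0.026 ] [0.0597 0.061  0.    ] 143 180 209 244
yel 410 [ 0.4849 -0.0172  0.026 ] [0.0387 0.0383 0.    ] 308 331 228 251
```

View pics/crop.png

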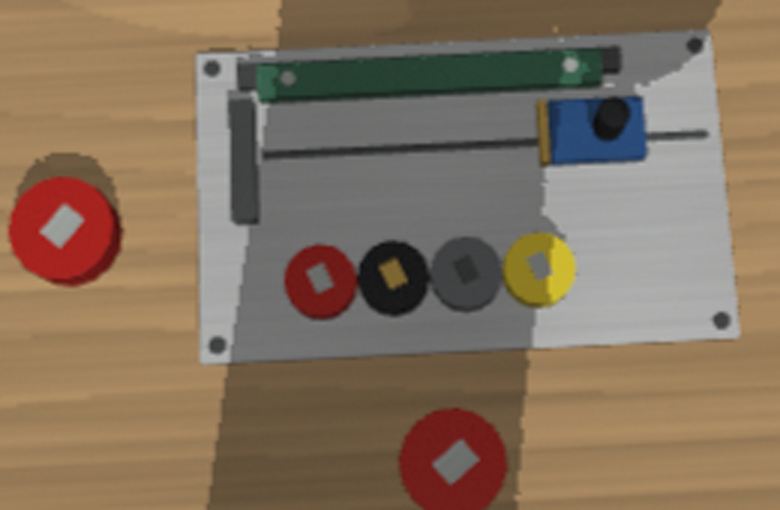

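The crop shows the 40 mm red mount at the +y end of the row, at crop (320,281), touching the black one. The other two reds measure about 60 mm, so this is the right one. Next I'll get the stage yaw and the fence and side rail positions.

```bash
python3 - <<'E'
from h import *
c=pickle.load(open("pics/top0.pkl","rb"))
f=lambda u,v:(140+u/3,150+v/3)
p=lambda L,z:atz(c,[f(*a) for a in L],z).round(4)
yaw=lambda a,b:np.degrees(np.arctan2(-(b-a)[0],(b-a)[1]))
q=p([(602,83),(262,101)],.020); print("fence front",q,yaw(q[0],q[1]))
q=p([(708,133),(265,155)],.006); print("slot",q,yaw(q[0],q[1]))
print("plate",p([(195,54),(710,30),(740,338),(201,363)],.006))
for L,z in[([(195,54),(710,30)],.006),([(740,338),(201,363)],.006)]:
    q=p(L[::1],z); a,b=sorted(q,key=lambda t:t[1]); print("edge",yaw(a,b))
print("side rail right edge",p([(256,95),(259,222)],.020))
print("jaw face",p([(540,100),(541,163)],.021))
E
```

```text
fence front [[ 0.5898 -0.0613  0.02  ]
 [ 0.5893  0.1314  0.02  ]] 0.14866541497730298
slot [[ 0.561  -0.1215  0.006 ]
 [ 0.5613  0.132   0.006 ]] -0.06780562457432557
plate [[ 0.6237  0.1708  0.006 ]
 [ 0.6226 -0.1286  0.006 ]
 [ 0.4432 -0.128   0.006 ]
 [ 0.445   0.1707  0.006 ]]
edge -0.2105045887993588
edge -0.3452666714630709
side rail right edge [[0.593  0.1347 0.02  ]
 [0.5198 0.1351 0.02  ]]
jaw face [[ 0.5814 -0.0254  0.021 ]
 [ 0.5449 -0.0234  0.021 ]]
```

Emit:
apply_moves([
  {"dp": [0.25, 0.35, 0], "yaw": 36},
  {"dp": [0.25, 0.35, 0], "yaw": 36},
  {"dp": [0.25, 0.35, 0], "yaw": 36},
  {"dp": [0.25, 0.35, 0], "yaw": 36},
  {"dp": [0.25, 0.35, 0], "yaw": 36},
  {"dp": [0.25, 0.35, 0], "yaw": 36},
  {"dp": [0.25, 0.35, 0], "yaw": 36},
  {"dp": [0.25, 0.35, 0], "yaw": 36},
  {"dp": [0.214, 0.743, -0.09], "yaw": 71.7},
  {"dp": [0.214, 0.743, -0.09], "yaw": 71.7},
  {"dp": [0.214, 0.743, -0.09], "yaw": 71.7},
  {"dp": [0.214, 0.743, -0.09], "yaw": 71.7},
  {"dp": [0.214, 0.743, -0.09], "yaw": 71.7},
  {"dp": [0.214, 0.743, -0.09], "yaw": 71.7},
  {"dp": [0.214, 0.743, -0.09], "yaw": 71.7},
  {"dp": [0.214, 0.743, -0.09], "yaw": 71.7},
  {"dp": [0.214, 0.743, -0.09], "yaw": 71.7},
  {"dp": [0.214, 0.743, -0.09], "yaw": 71.7},
  {"dp": [0.214, 0.743, -0.09], "yaw": 71.7},
  {"dp": [0.214, 0.743, -0.09], "yaw": 71.7},
], grip=1, squeeze=10)

```text
time_s: 1.77
tcp_pos: [0.4253, 0.1053, 0.1364]
eef_rot: [-180.0, 0.0, -89.9]
contact_force: [1.3, -0.4, 0.5]
gripper_width: 0.0
gripper_force: 0.0
```

Emit:
apply_moves([
  {"dp": [-0.005, 0, -0.04], "yaw": 0},
  {"dp": [-0.005, 0, -0.07], "yaw": 0},
  {"dp": [-0.005, 0, -0.08], "yaw": 0},
  {"dp": [-0.005, 0, -0.09], "yaw": 0},
  {"dp": [-0.005, 0, -0.095], "yaw": 0},
  {"dp": [-0.005, 0, -0.1], "yaw": 0},
  {"dp": [-0.005, 0, -0.102], "yaw": 0},
  {"dp": [-0.005, 0, -0.102], "yaw": 0},
  {"dp": [-0.005, 0, -0.102], "yaw": 0},
  {"dp": [-0.005, 0, -0.102], "yaw": 0},
])

```text
time_s: 2.6
tcp_pos: [0.4209, 0.1022, 0.0355]
eef_rot: [-179.9, 0.0, -90.0]
contact_force: [0.1, -0.2, 1.1]
gripper_width: 0.0004
gripper_force: 0.0
```

```bash
python3 - <<'E'
from plant import get_state, cams, r
import cv2
s=get_state(); print(s["time_s"],s["tcp_pos"],s["contact_force"],s["eef_rot"])
c=cams.capture("side"); im=c["image"][180:330,200:420,::-1]; cv2.imwrite("pics/s1.png",cv2.resize(im,None,fx=3,fy=3))
E
```

```text
2.6 [0.42093006 0.10221663 0.03554761] [ 0.14641491 -0.15570399  1.14380839] [-1.79943525e+02  4.31451926e-02 -9.00417775e+01]
```

View pics/s1.png

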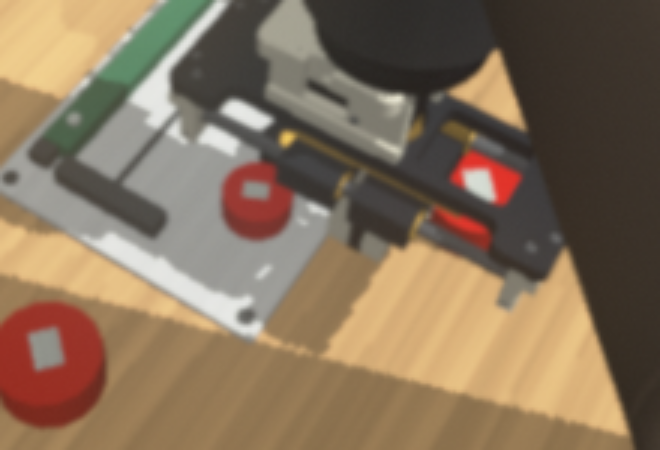

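Emit:
apply_moves([
  {"dp": [0.002, 0, -0.002], "yaw": 0},
  {"dp": [0.004, 0, -0.002], "yaw": 0},
  {"dp": [0.006, 0, -0.002], "yaw": 0},
  {"dp": [0.008, 0, -0.002], "yaw": 0},
  {"dp": [0.01, 0, -0.002], "yaw": 0},
  {"dp": [0.012, 0, -0.002], "yaw": 0},
  {"dp": [0.014, 0, -0.002], "yaw": 0},
  {"dp": [0.016, 0, -0.002], "yaw": 0},
  {"dp": [0.018, 0, -0.002], "yaw": 0},
  {"dp": [0.02, 0, -0.002], "yaw": 0},
  {"dp": [0.022, 0, -0.002], "yaw": 0},
  {"dp": [0.024, 0, -0.002], "yaw": 0},
  {"dp": [0.026, 0, -0.002], "yaw": 0},
  {"dp": [0.028, 0, -0.002], "yaw": 0},
  {"dp": [0.03, 0, -0.002], "yaw": 0},
  {"dp": [0.032, 0, -0.002], "yaw": 0},
  {"dp": [0.034, 0, -0.002], "yaw": 0},
  {"dp": [0.036, 0, -0.002], "yaw": 0},
  {"dp": [0.038, 0, -0.002], "yaw": 0},
  {"dp": [0.04, 0, -0.002], "yaw": 0},
])

```text
time_s: 4.32
tcp_pos: [0.4607, 0.1021, 0.033]
eef_rot: [-180.0, 0.0, -90.0]
contact_force: [-0.4, -0.1, -1.0]
gripper_width: 0.0005
gripper_force: 0.0
```

```bash
python3 - <<'E'
from plant import get_state, cams, r
import cv2
from h import *
for n in("top","side"):
    c=cams.capture(n)
    roi=(225,180,262,260) if n=="top" else (245,200,300,265)
    x,y,m=blob(c,(0,150,40),(8,255,255),roi); print(n,len(x),x.min(),x.max(),y.min(),y.max())
    if n=="top": cv2.imwrite("pics/t2.png",cv2.resize(c["image"][150:320,140:400,::-1],None,fx=3,fy=3))
E
```

```text
Traceback (most recent call last):
ValueError: zero-size array to reduction operation minimum which has no identity
```

```bash
python3 - <<'E'
from plant import get_state, cams, r
from h import *
c=cams.capture("side")
cv2.imwrite("pics/s2.png",cv2.resize(c["image"][160:310,180:400,::-1],None,fx=3,fy=3))
E
```

```text
(no output)
```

View pics/s2.png

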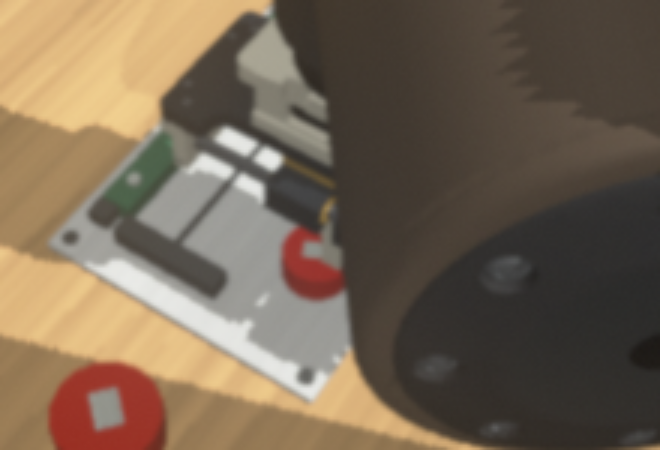

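Red hasn't moved yet: its left edge is still at full-image (274,247). The finger tip is just behind it.

Emit:
apply_moves([
  {"dp": [0.001, 0, 0], "yaw": 0},
  {"dp": [0.002, 0, 0], "yaw": 0},
  {"dp": [0.003, 0, 0], "yaw": 0},
  {"dp": [0.004, 0, 0], "yaw": 0},
  {"dp": [0.005, 0, 0], "yaw": 0},
  {"dp": [0.006, 0, 0], "yaw": 0},
  {"dp": [0.007, 0, 0], "yaw": 0},
  {"dp": [0.008, 0, 0], "yaw": 0},
  {"dp": [0.009, 0, 0], "yaw": 0},
  {"dp": [0.01, 0, 0], "yaw": 0},
  {"dp": [0.011, 0, 0], "yaw": 0},
  {"dp": [0.012, 0, 0], "yaw": 0},
  {"dp": [0.013, 0, 0], "yaw": 0},
  {"dp": [0.014, 0, 0], "yaw": 0},
  {"dp": [0.015, 0, 0], "yaw": 0},
])

```text
time_s: 5.67
tcp_pos: [0.4756, 0.102, 0.033]
eef_rot: [180.0, -0.0, -90.0]
contact_force: [0.2, 0.0, 0.3]
gripper_width: 0.0005
gripper_force: 0.0
```

```bash
cat > side.py <<'E'
from plant import get_state, cams, r
from h import *
import sys
c=cams.capture("side"); s=get_state()
# silhouette fit: red pixels' cylinder side/top; use hull leftmost + best-fit by matching projected cylinder mask edge
roi=tuple(int(a) for a in sys.argv[1:5]) if len(sys.argv)>4 else (215,180,300,270)
x,y,m=blob(c,(0,140,40),(9,255,255),roi)
obs=np.zeros(c["image"].shape[:2],np.uint8); obs[y,x]=1
def proj(P):
    q=P@c["R"].T+c["t"]; a=q[:,:2]/q[:,2:]; r2=(a**2).sum(1,keepdims=True); a=a*(1+c["k1"]*r2)
    return a*c["fx"]+[c["cx"],c["cy"]]
t=np.linspace(0,6.283,60)
def hull(cx,cy):
    P=np.vstack([np.c_[cx+.02*np.cos(t),cy+.02*np.sin(t),0*t+z] for z in(.006,.026)])
    return cv2.convexHull(proj(P).astype(np.float32))
# cost: red pixels must be inside hull, and hull left/bottom boundary must be red
def cost(cx,cy):
    h=hull(cx,cy)
    M=np.zeros_like(obs); cv2.fillPoly(M,[np.round(h*16).astype(np.int32)],1,shift=4)
    out=(obs>M).sum(); n=c["image"]
    bright=(n.astype(int).sum(2)>240)
    wrong=((M>0)&(obs==0)&(hs[:,:,1]<60)&bright).sum()
    return out*2+wrong+0.02*M.sum()*0
hs=cv2.cvtColor(c["image"],cv2.COLOR_RGB2HSV)
best=None
X,Y=float(sys.argv[5]),float(sys.argv[6])
g=[(cost(X+a,Y+b),X+a,Y+b) for a in np.arange(-.02,.0201,.001) for b in np.arange(-.01,.0101,.001)]
g.sort(); k=[q for q in g if q[0]<=g[0][0]+2]; print("red",np.mean([q[1:] for q in k],0).round(4),"spread",np.std([q[1:] for q in k],0).round(4),g[0][0],"px",len(x),"bbox",x.min(),x.max(),y.min(),y.max())
print(s["time_s"],s["tcp_pos"].round(4),s["contact_force"].round(2))
E
python3 side.py 240 200 310 280 .49 .102
```

```text
Traceback (most recent call last):
  File "side.py", line 28, in <module>
    g.sort(); k=[q for q in g if q[0]<=g[0][0]+2]; print("red",np.mean([q[1:] for q in k],0).round(4),"spread",np.std([q[1:] for q in k],0).round(4),g[0][0],"px",len(x),"bbox",x.min(),x.max(),y.min(),y.max())
                                                                                                                                                                                ~~~~~^^
ValueError: zero-size array to reduction operation minimum which has no identity
```

```bash
python3 - <<'E'
from plant import cams
from h import *
a=cams.capture("side")["image"][100:380,100:480]; b=cams.capture("top")["image"][100:380,120:400]
cv2.imwrite("pics/b3.png",np.hstack([a,b])[:,:,::-1])
E
```

```text
(no output)
```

View pics/b3.png

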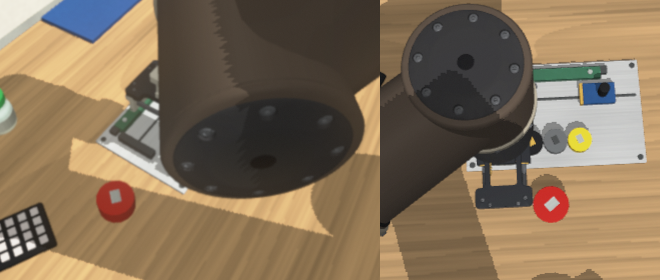

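The side camera is blocked by the arm. The top view shows black, grey and yellow still in place. I'll go on by feel.

Emit:
apply_moves([
  {"dp": [0.002, 0, 0], "yaw": 0},
  {"dp": [0.004, 0, 0], "yaw": 0},
  {"dp": [0.006, 0, 0], "yaw": 0},
  {"dp": [0.008, 0, 0], "yaw": 0},
  {"dp": [0.01, 0, 0], "yaw": 0},
  {"dp": [0.012, 0, 0], "yaw": 0},
  {"dp": [0.014, 0, 0], "yaw": 0},
  {"dp": [0.016, 0, 0], "yaw": 0},
  {"dp": [0.018, 0, 0], "yaw": 0},
  {"dp": [0.02, 0, 0], "yaw": 0},
  {"dp": [0.022, 0, 0], "yaw": 0},
  {"dp": [0.024, 0, 0], "yaw": 0},
  {"dp": [0.026, 0, 0], "yaw": 0},
  {"dp": [0.028, 0, 0], "yaw": 0},
  {"dp": [0.03, 0, 0], "yaw": 0},
  {"dp": [0.032, 0, 0], "yaw": 0},
  {"dp": [0.034, 0, 0], "yaw": 0},
  {"dp": [0.036, 0, 0], "yaw": 0},
  {"dp": [0.038, 0, 0], "yaw": 0},
  {"dp": [0.04, 0, 0], "yaw": 0},
])

```text
time_s: 7.48
tcp_pos: [0.5157, 0.102, 0.033]
eef_rot: [180.0, -0.0, -90.0]
contact_force: [0.9, -0.5, 0.4]
gripper_width: 0.0003
gripper_force: 0.0
```

Emit:
apply_moves([
  {"dp": [0.001, 0, 0], "yaw": 0},
  {"dp": [0.002, 0, 0], "yaw": 0},
  {"dp": [0.003, 0, 0], "yaw": 0},
  {"dp": [0.004, 0, 0], "yaw": 0},
  {"dp": [0.005, 0, 0], "yaw": 0},
  {"dp": [0.005, 0, 0], "yaw": 0},
])

```text
time_s: 7.98
tcp_pos: [0.5207, 0.1021, 0.033]
eef_rot: [-180.0, 0.0, -90.0]
contact_force: [0.3, -0.4, 0.3]
gripper_width: 0.0006
gripper_force: 0.0
```

```bash
python3 - <<'E'
from plant import cams
from h import *
a=cams.capture("side")["image"][100:380,100:480]; b=cams.capture("top")["image"][100:380,120:400]
for i in (a,b):
    h=cv2.cvtColor(i,cv2.COLOR_RGB2HSV); n,l,s,ce=cv2.connectedComponentsWithStats(cv2.inRange(h,np.array((0,150,40)),np.array((9,255,255)))); print([(q.tolist(),e.round(0).tolist()) for q,e in zip(s[1:],ce[1:]) if q[4]>8])
cv2.imwrite("pics/b4.png",np.hstack([a,b])[:,:,::-1])
E
```

```text
[([241, 129, 36, 37, 938], [258.0, 147.0]), ([96, 181, 39, 42, 1133], [115.0, 202.0])]
[([34, 125, 27, 20, 259], [49.0, 136.0]), ([115, 134, 21, 19, 261], [125.0, 144.0]), ([153, 186, 36, 37, 902], [170.0, 204.0])]
```

View pics/b4.png

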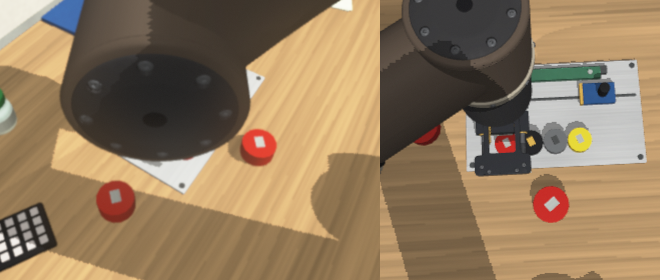

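```bash
python3 - <<'E'
from h import *
c=pickle.load(open("pics/side0.pkl","rb")); t=pickle.load(open("pics/top0.pkl","rb"))
def proj(c,P):
    q=np.array(P)@c["R"].T+c["t"]; a=q[:,:2]/q[:,2:]; a=a*(1+c["k1"]*(a**2).sum(1,keepdims=True)); return (a*c["fx"]+[c["cx"],c["cy"]]).round(1)
print("s1 tip z.0135,.03,.05",proj(c,[(.4209,.1022,z) for z in(.0135,.03,.05)]), "crop", (proj(c,[(.4209,.1022,z) for z in(.0135,.03,.05)])-[200,180])*3)
print("s2", (proj(c,[(.4607,.102,z) for z in(.011,.03,.05)])-[180,160])*3)
print("now top",proj(t,[(.5207,.102,z) for z in(.011,.03,.05)])-[120,100]+[380,0])
from plant import cams
d=cams.capture("top"); uv,P,ok=cloud(d,(225,200,262,262))
k=ok&(np.linalg.norm(P[:,:2]-[.4846,.1023],axis=1)<.02)
print(np.percentile(P[k][:,2],[5,25,50,75,95]))
h=cv2.cvtColor(d["image"],cv2.COLOR_RGB2HSV); red=(h[...,0]<9)&(h[...,1]>150)&(h[...,2]>40)
kk=red[uv[:,1],uv[:,0]]&ok; print("red pts",kk.sum(),P[kk].min(0),P[kk].max(0),np.median(P[kk],0))
b=d["image"][180:290,210:320,::-1]; cv2.imwrite("pics/t5.png",cv2.resize(b,None,fx=5,fy=5,interpolation=cv2.INTER_CUBIC))
E
```

```text
s1 tip z.0135,.03,.05 [[320.2 264.9]
 [321.2 259.6]
 [322.6 252.8]] crop [[360.6 254.7]
 [363.6 238.8]
 [367.8 218.4]]
s2 [[357.3 282.6]
 [359.4 263.7]
 [361.8 243. ]]
now top [[506.5 123.5]
 [505.8 121.3]
 [504.9 118.8]]
[0.02532394 0.02809276 0.14106707 0.29226038 0.36418014]
red pts 260 [0.46981633 0.08771933 0.00576685] [0.50111827 0.1214487  0.09679105] [0.4826566  0.10662857 0.02637819]
```

View pics/t5.png

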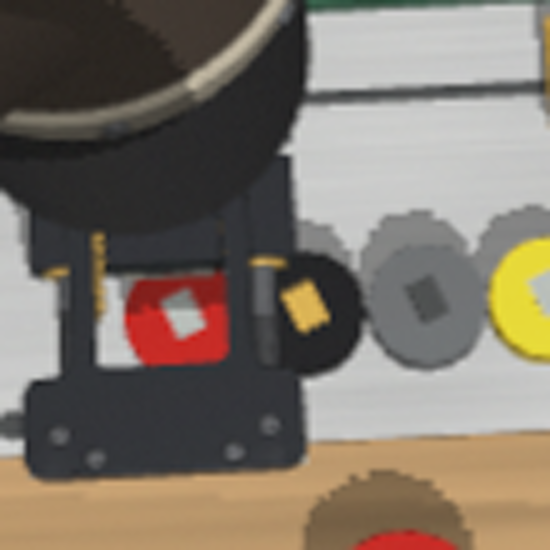

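Red is still at its start, with its tile at full-image (247,243) and black, grey and yellow untouched. So the shut fingertips passed over it, meaning the tips sit higher than stated when the gripper is shut. I'll back up and measure the fingertip height with the depth image.

Emit:
apply_moves([
  {"dp": [0, 0, 0.03], "yaw": 0},
  {"dp": [0, 0, 0.06], "yaw": 0},
  {"dp": [-0.03, 0, 0.06], "yaw": 0},
  {"dp": [-0.06, 0, 0.06], "yaw": 0},
  {"dp": [-0.1, 0, 0.06], "yaw": 0},
  {"dp": [-0.1, 0, 0.06], "yaw": 0},
  {"dp": [-0.1, 0, 0.06], "yaw": 0},
  {"dp": [-0.1, 0, 0.06], "yaw": 0},
])

```text
time_s: 8.8
tcp_pos: [0.4209, 0.1025, 0.0936]
eef_rot: [-179.9, 0.1, -90.0]
contact_force: [0.1, -0.2, -0.4]
gripper_width: 0.0006
gripper_force: 0.0
```

```bash
python3 - <<'E'
from plant import cams,get_state
from h import *
s=get_state(); T=s["tcp_pos"]; print(T)
c=cams.capture("side"); uv,P,ok=cloud(c,(180,120,440,340))
D=P-T
k=ok&(abs(D[:,0])<.11)&(abs(D[:,1])<.045)&(P[:,2]>.035)
# lowest z per x-bin
for x in np.arange(-.11,.111,.01):
    q=k&(abs(D[:,0]-x)<.005)&(abs(D[:,1])<.02)
    if q.sum()>2: print(round(x,3),q.sum(),"z-T min/5%",np.percentile(D[q][:,2],[0,5,50]).round(4),"y",np.median(D[q][:,1]).round(3))
E
```

```text
[0.42091476 0.10251295 0.09356351]
-0.1 22 z-T min/5% [0.0973 0.0989 0.1064] y -0.003
-0.09 224 z-T min/5% [0.1036 0.1064 0.1076] y 0.001
-0.08 217 z-T min/5% [0.1061 0.1066 0.1077] y 0.001
-0.07 199 z-T min/5% [0.1057 0.1066 0.1077] y 0.0
-0.06 63 z-T min/5% [0.0979 0.0984 0.1048] y -0.017
-0.05 127 z-T min/5% [0.0978 0.0995 0.1944] y -0.002
-0.04 342 z-T min/5% [0.0977 0.1021 0.2112] y 0.013
-0.03 297 z-T min/5% [0.0614 0.0744 0.0936] y -0.009
-0.02 263 z-T min/5% [0.0069 0.0881 0.1072] y -0.005
-0.01 219 z-T min/5% [0.0034 0.0068 0.0978] y 0.004
-0.0 76 z-T min/5% [-0.001   0.0023  0.0146] y 0.012
0.01 131 z-T min/5% [0.0013 0.0059 0.0234] y 0.014
0.02 64 z-T min/5% [0.0032 0.0093 0.1197] y 0.019
0.03 48 z-T min/5% [0.1178 0.1181 0.1226] y 0.019
0.04 37 z-T min/5% [0.1244 0.1599 0.1654] y 0.016
0.05 39 z-T min/5% [0.1642 0.1648 0.1656] y 0.014
0.06 51 z-T min/5% [0.1068 0.1074 0.1081] y 0.014
0.07 87 z-T min/5% [0.1065 0.1069 0.1081] y 0.01
0.08 158 z-T min/5% [0.0665 0.0701 0.108 ] y 0.005
0.09 158 z-T min/5% [0.1061 0.1073 0.1083] y 0.0
0.1 34 z-T min/5% [0.1065 0.1068 0.1082] y -0.0
```

The depth image puts the shut fingertips at about TCP height rather than 22 mm ahead, and the body is offset by the same amount. I'll correct for that and go lower, with force checks.

Emit:
apply_moves([
  {"dp": [-0.003, 0, -0.035], "yaw": 0},
  {"dp": [-0.003, 0, -0.06], "yaw": 0},
  {"dp": [-0.003, 0, -0.068], "yaw": 0},
  {"dp": [-0.003, 0, -0.072], "yaw": 0},
  {"dp": [-0.003, 0, -0.074], "yaw": 0},
  {"dp": [-0.003, 0, -0.074], "yaw": 0},
  {"dp": [-0.003, 0, -0.074], "yaw": 0},
])

```text
time_s: 9.43
tcp_pos: [0.4184, 0.1025, 0.0198]
eef_rot: [-179.9, 0.0, -90.0]
contact_force: [-1.1, 0.7, -0.4]
gripper_width: 0.0006
gripper_force: 0.0
```

Emit:
apply_moves([
  {"dp": [0, 0, -0.002], "yaw": 0},
  {"dp": [0, 0, -0.004], "yaw": 0},
  {"dp": [0, 0, -0.006], "yaw": 0},
  {"dp": [0, 0, -0.006], "yaw": 0},
  {"dp": [0, 0, -0.006], "yaw": 0},
])

```text
time_s: 9.85
tcp_pos: [0.4175, 0.102, 0.013]
eef_rot: [180.0, -0.0, -90.0]
contact_force: [-0.6, 0.1, -0.4]
gripper_width: 0.0005
gripper_force: 0.0
```

```bash
python3 - <<'E'
from plant import cams,get_state
from h import *
T=get_state()["tcp_pos"]; print(T)
c=cams.capture("side"); uv,P,ok=cloud(c,(280,220,360,300)); D=P-T
for x in np.arange(-.03,.031,.005):
    q=ok&(abs(D[:,0]-x)<.0025)&(abs(D[:,1])<.015)&(P[:,2]>.006)
    if q.sum()>1: print(round(x,3),q.sum(),P[q][:,2].min().round(4),np.median(P[q][:,2]).round(3))
cv2.imwrite("pics/s6.png",cv2.resize(c["image"][190:310,220:380,::-1],None,fx=4,fy=4,interpolation=cv2.INTER_CUBIC))
E
```

```text
[0.41749407 0.10201236 0.01299027]
-0.03 51 0.0996 0.102
-0.025 50 0.1006 0.102
-0.02 102 0.1003 0.12
-0.015 70 0.0166 0.12
-0.01 51 0.014 0.11
-0.005 17 0.0173 0.023
0.0 18 0.0129 0.023
0.005 30 0.0147 0.029
0.01 39 0.0154 0.035
0.015 23 0.0177 0.03
0.03 6 0.006 0.006
```

View pics/s6.png

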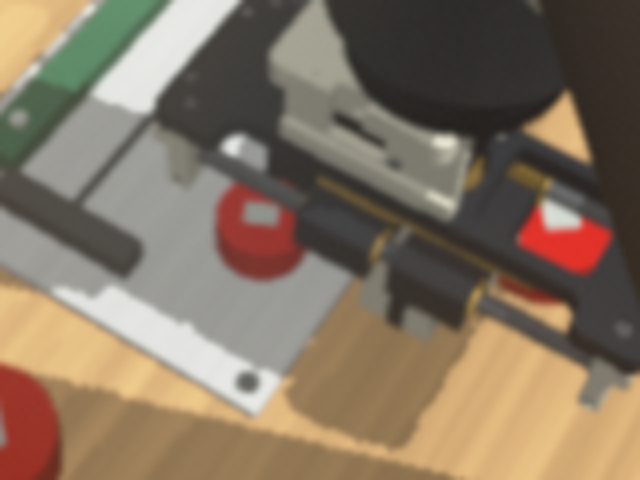

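Tip height is now about 13 mm, clear of the plate, and the finger's front face is about 18 mm ahead of the TCP. Advancing to contact.

Emit:
apply_moves([
  {"dp": [0.002, 0, -0.001], "yaw": 0},
  {"dp": [0.004, 0, -0.002], "yaw": 0},
  {"dp": [0.006, 0, -0.002], "yaw": 0},
  {"dp": [0.008, 0, -0.002], "yaw": 0},
  {"dp": [0.01, 0, -0.002], "yaw": 0},
  {"dp": [0.012, 0, -0.002], "yaw": 0},
  {"dp": [0.014, 0, -0.002], "yaw": 0},
  {"dp": [0.016, 0, -0.002], "yaw": 0},
  {"dp": [0.018, 0, -0.002], "yaw": 0},
  {"dp": [0.02, 0, -0.002], "yaw": 0},
  {"dp": [0.022, 0, -0.002], "yaw": 0},
  {"dp": [0.023, 0, -0.002], "yaw": 0},
  {"dp": [0.024, 0, -0.002], "yaw": 0},
  {"dp": [0.025, 0, -0.002], "yaw": 0},
  {"dp": [0.026, 0, -0.002], "yaw": 0},
  {"dp": [0.027, 0, -0.002], "yaw": 0},
  {"dp": [0.028, 0, -0.002], "yaw": 0},
  {"dp": [0.029, 0, -0.002], "yaw": 0},
  {"dp": [0.03, 0, -0.002], "yaw": 0},
])

```text
time_s: 11.48
tcp_pos: [0.4476, 0.102, 0.011]
eef_rot: [180.0, 0.0, -90.0]
contact_force: [0.3, 0.0, 0.1]
gripper_width: 0.0005
gripper_force: 0.0
```

Emit:
apply_moves([
  {"dp": [0.001, 0, 0], "yaw": 0},
  {"dp": [0.002, 0, 0], "yaw": 0},
  {"dp": [0.003, 0, 0], "yaw": 0},
  {"dp": [0.004, 0, 0], "yaw": 0},
  {"dp": [0.005, 0, 0], "yaw": 0},
  {"dp": [0.006, 0, 0], "yaw": 0},
  {"dp": [0.007, 0, 0], "yaw": 0},
  {"dp": [0.008, 0, 0], "yaw": 0},
  {"dp": [0.009, 0, 0], "yaw": 0},
  {"dp": [0.01, 0, 0], "yaw": 0},
])

```text
time_s: 12.32
tcp_pos: [0.4577, 0.102, 0.0109]
eef_rot: [-180.0, 0.0, -90.0]
contact_force: [-1.1, -0.7, 0.2]
gripper_width: 0.0003
gripper_force: 0.3
```

```bash
cat > see.py <<'E'
from plant import cams,get_state
from h import *
T=get_state()["tcp_pos"]; print(T.round(4))
for n in("side","top"):
    c=cams.capture(n); h=cv2.cvtColor(c["image"],cv2.COLOR_RGB2HSV)
    k=cv2.inRange(h,np.array((0,140,40)),np.array((9,255,255)))
    u,v=np.nonzero(k)[::-1]; uv=np.c_[u,v]; z=c["range_z"][v,u]; P=(ray(c,uv)*z[:,None]-c["t"])@c["R"]
    s=(z>0)&(P[:,0]>.45)&(P[:,0]<.61)&(P[:,1]>.05)&(P[:,1]<.16)&(P[:,2]<.03)&(P[:,2]>.008)
    if s.sum()>5: print(n,s.sum(),"lo",P[s].min(0).round(4),"hi",P[s].max(0).round(4))
    else: print(n,"hidden",s.sum())
E
python3 see.py
```

```text
[0.4577 0.102  0.0109]
side 171 lo [0.4772 0.1107 0.0123] hi [0.5094 0.1267 0.0283]
top hidden 0
```

Emit:
apply_moves([
  {"dp": [0.0015, 0, 0], "yaw": 0},
  {"dp": [0.003, 0, 0], "yaw": 0},
  {"dp": [0.0045, 0, 0], "yaw": 0},
  {"dp": [0.006, 0, 0], "yaw": 0},
  {"dp": [0.0075, 0, 0], "yaw": 0},
  {"dp": [0.009, 0, 0], "yaw": 0},
  {"dp": [0.0105, 0, 0], "yaw": 0},
  {"dp": [0.012, 0, 0], "yaw": 0},
  {"dp": [0.0135, 0, 0], "yaw": 0},
  {"dp": [0.015, 0, 0], "yaw": 0},
])

```text
time_s: 13.25
tcp_pos: [0.4727, 0.102, 0.011]
eef_rot: [180.0, -0.0, -90.0]
contact_force: [-1.5, -0.5, 1.2]
gripper_width: 0.0004
gripper_force: 0.5
```

```bash
python3 see.py
```

```text
[0.4727 0.102  0.011 ]
side 23 lo [0.5131 0.1123 0.0177] hi [0.5251 0.1253 0.0271]
top hidden 0
```

Emit:
apply_moves([
  {"dp": [0.002, 0, 0], "yaw": 0},
  {"dp": [0.004, 0, 0], "yaw": 0},
  {"dp": [0.006, 0, 0], "yaw": 0},
  {"dp": [0.008, 0, 0], "yaw": 0},
  {"dp": [0.01, 0, 0], "yaw": 0},
  {"dp": [0.012, 0, 0], "yaw": 0},
  {"dp": [0.014, 0, 0], "yaw": 0},
  {"dp": [0.016, 0, 0], "yaw": 0},
  {"dp": [0.018, 0, 0], "yaw": 0},
  {"dp": [0.02, 0, 0], "yaw": 0},
  {"dp": [0.022, 0, 0], "yaw": 0},
  {"dp": [0.024, 0, 0], "yaw": 0},
  {"dp": [0.026, 0, 0], "yaw": 0},
  {"dp": [0.028, 0, 0], "yaw": 0},
  {"dp": [0.03, 0, 0], "yaw": 0},
  {"dp": [0.032, 0, 0], "yaw": 0},
  {"dp": [0.034, 0, 0], "yaw": 0},
  {"dp": [0.036, 0, 0], "yaw": 0},
  {"dp": [0.038, 0, 0], "yaw": 0},
  {"dp": [0.04, 0, 0], "yaw": 0},
])

```text
time_s: 15.02
tcp_pos: [0.5127, 0.102, 0.0109]
eef_rot: [180.0, -0.0, -90.0]
contact_force: [-1.3, 0.9, 0.9]
gripper_width: 0.0002
gripper_force: 0.5
```

Emit:
apply_moves([
  {"dp": [0.001, 0, 0], "yaw": 0},
  {"dp": [0.002, 0, 0], "yaw": 0},
  {"dp": [0.003, 0, 0], "yaw": 0},
  {"dp": [0.004, 0, 0], "yaw": 0},
  {"dp": [0.005, 0, 0], "yaw": 0},
  {"dp": [0.006, 0, 0], "yaw": 0},
  {"dp": [0.007, 0, 0], "yaw": 0},
  {"dp": [0.008, 0, 0], "yaw": 0},
])

```text
time_s: 15.68
tcp_pos: [0.5206, 0.102, 0.011]
eef_rot: [-180.0, 0.0, -90.0]
contact_force: [-1.4, -0.2, 1.4]
gripper_width: 0.0002
gripper_force: 0.5
```

```bash
python3 see.py
```

```text
[0.5206 0.102  0.011 ]
side hidden 0
top hidden 0
```

Emit:
apply_moves([
  {"dp": [0.0006, 0, 0], "yaw": 0},
  {"dp": [0.0012, 0, 0], "yaw": 0},
  {"dp": [0.0018, 0, 0], "yaw": 0},
  {"dp": [0.0024, 0, 0], "yaw": 0},
  {"dp": [0.003, 0, 0], "yaw": 0},
  {"dp": [0.0036, 0, 0], "yaw": 0},
  {"dp": [0.0042, 0, 0], "yaw": 0},
  {"dp": [0.005, 0, 0], "yaw": 0},
])

```text
time_s: 16.45
tcp_pos: [0.5255, 0.102, 0.0109]
eef_rot: [180.0, -0.0, -90.0]
contact_force: [-1.1, -0.8, 1.8]
gripper_width: 0.0002
gripper_force: 0.5
```

Emit:
apply_moves([
  {"dp": [0.0005, 0, 0], "yaw": 0},
  {"dp": [0.001, 0, 0], "yaw": 0},
  {"dp": [0.0015, 0, 0], "yaw": 0},
  {"dp": [0.002, 0, 0], "yaw": 0},
])

```text
time_s: 16.78
tcp_pos: [0.5276, 0.102, 0.0109]
eef_rot: [180.0, -0.0, -90.0]
contact_force: [-0.1, -1.1, 0.6]
gripper_width: 0.0008
gripper_force: 0.5
```

Emit:
apply_moves([
  {"dp": [0.0005, 0, 0], "yaw": 0},
  {"dp": [0.001, 0, 0], "yaw": 0},
  {"dp": [0.0015, 0, 0], "yaw": 0},
  {"dp": [0.002, 0, 0], "yaw": 0},
])

```text
time_s: 17.12
tcp_pos: [0.5296, 0.102, 0.011]
eef_rot: [-180.0, 0.0, -90.0]
contact_force: [-1.7, -0.1, 0.6]
gripper_width: 0.0006
gripper_force: 0.4
```

Emit:
apply_moves([
  {"dp": [0.0004, 0, 0], "yaw": 0},
  {"dp": [0.0008, 0, 0], "yaw": 0},
])

```text
time_s: 17.28
tcp_pos: [0.5304, 0.102, 0.011]
eef_rot: [-180.0, 0.0, -90.0]
contact_force: [0.4, 0.5, -0.0]
gripper_width: 0.0008
gripper_force: 0.5
```

Emit:
apply_moves([
  {"dp": [0.0004, 0, 0], "yaw": 0},
  {"dp": [0.0008, 0, 0], "yaw": 0},
])

```text
time_s: 17.45
tcp_pos: [0.5312, 0.102, 0.011]
eef_rot: [-180.0, 0.0, -90.0]
contact_force: [-0.9, 0.4, 0.1]
gripper_width: 0.0005
gripper_force: 0.4
```

Emit:
apply_moves([
  {"dp": [0.0004, 0, 0], "yaw": 0},
  {"dp": [0.0008, 0, 0], "yaw": 0},
])

```text
time_s: 17.62
tcp_pos: [0.532, 0.102, 0.011]
eef_rot: [-180.0, 0.0, -90.0]
contact_force: [-1.0, 0.4, 0.9]
gripper_width: 0.0003
gripper_force: 0.4
```

Emit:
apply_moves([
  {"dp": [0.0004, 0, 0], "yaw": 0},
  {"dp": [0.0008, 0, 0], "yaw": 0},
])

```text
time_s: 17.78
tcp_pos: [0.5328, 0.102, 0.011]
eef_rot: [-180.0, 0.0, -90.0]
contact_force: [-1.4, -0.1, 0.6]
gripper_width: 0.0003
gripper_force: 0.4
```

Emit:
apply_moves([
  {"dp": [0.0004, 0, 0], "yaw": 0},
  {"dp": [0.0008, 0, 0], "yaw": 0},
])

```text
time_s: 17.95
tcp_pos: [0.5336, 0.102, 0.011]
eef_rot: [-180.0, 0.0, -90.0]
contact_force: [-0.8, 0.5, 1.1]
gripper_width: 0.0005
gripper_force: 0.4
```

Emit:
apply_moves([
  {"dp": [0.0003, 0, 0], "yaw": 0},
  {"dp": [0.0006, 0, 0], "yaw": 0},
])

```text
time_s: 18.12
tcp_pos: [0.5342, 0.102, 0.011]
eef_rot: [180.0, -0.0, -90.0]
contact_force: [-0.7, 0.2, 0.3]
gripper_width: 0.0007
gripper_force: 0.5
```

Emit:
apply_moves([
  {"dp": [0.0003, 0, 0], "yaw": 0},
  {"dp": [0.0006, 0, 0], "yaw": 0},
])

```text
time_s: 18.28
tcp_pos: [0.5348, 0.102, 0.011]
eef_rot: [180.0, 0.0, -90.0]
contact_force: [-0.5, -0.4, 0.6]
gripper_width: 0.0002
gripper_force: 0.4
```

Emit:
apply_moves([
  {"dp": [0.0003, 0, 0], "yaw": 0},
  {"dp": [0.0006, 0, 0], "yaw": 0},
])

```text
time_s: 18.45
tcp_pos: [0.5354, 0.102, 0.011]
eef_rot: [-180.0, 0.0, -90.0]
contact_force: [-0.2, -0.2, 0.2]
gripper_width: 0.0004
gripper_force: 0.4
```

Emit:
apply_moves([
  {"dp": [0.0003, 0, 0], "yaw": 0},
  {"dp": [0.0006, 0, 0], "yaw": 0},
])

```text
time_s: 18.62
tcp_pos: [0.5359, 0.102, 0.011]
eef_rot: [180.0, -0.0, -90.0]
contact_force: [-1.2, 0.4, 1.0]
gripper_width: 0.0005
gripper_force: 1.1
```

Contact: the finger force has jumped from 0.4 to 1.1 N.

Emit:
apply_moves([
  {"dp": [0.0002, 0, 0], "yaw": 0},
  {"dp": [0.0002, 0, 0], "yaw": 0},
])

```text
time_s: 18.78
tcp_pos: [0.5359, 0.102, 0.0109]
eef_rot: [180.0, -0.0, -90.0]
contact_force: [-2.2, 0.8, 1.9]
gripper_width: 0.0005
gripper_force: 1.3
```

Emit:
apply_moves([
  {"dp": [0.0003, 0, 0], "yaw": 0},
  {"dp": [0.0003, 0, 0], "yaw": 0},
])

```text
time_s: 18.95
tcp_pos: [0.536, 0.102, 0.0109]
eef_rot: [180.0, -0.0, -90.0]
contact_force: [-4.0, 1.1, 3.4]
gripper_width: 0.0005
gripper_force: 2.2
```

Emit:
apply_moves([
  {"dp": [0.0001, 0, 0], "yaw": 0},
  {"dp": [0.0001, 0, 0], "yaw": 0},
  {"dp": [0.0001, 0, 0], "yaw": 0},
])

```text
time_s: 19.2
tcp_pos: [0.536, 0.1019, 0.0109]
eef_rot: [179.9, -0.0, -90.0]
contact_force: [-4.5, 2.0, 3.0]
gripper_width: 0.0003
gripper_force: 2.6
```

Red is pressed home against the fence at about 4.5 N and held for 0.25 s. I'll retreat and go behind the knob.

Emit:
apply_moves([
  {"dp": [-0.001, 0, 0], "yaw": 0},
  {"dp": [-0.005, 0, 0], "yaw": 0},
  {"dp": [-0.02, 0, 0], "yaw": 0},
  {"dp": [-0.03, 0, 0], "yaw": 0},
  {"dp": [-0.03, 0, 0.035], "yaw": 0},
  {"dp": [-0.03, 0, 0.07], "yaw": 0},
  {"dp": [-0.02, -0.03, 0.1], "yaw": 0},
  {"dp": [0, -0.07, 0.1], "yaw": 0},
  {"dp": [0.015, -0.11, 0.1], "yaw": 0},
  {"dp": [0.025, -0.15, 0.1], "yaw": 0},
  {"dp": [0.025, -0.19, 0.1], "yaw": 0},
  {"dp": [0.025, -0.206, 0.1], "yaw": 0},
  {"dp": [0.025, -0.206, 0.1], "yaw": 0},
  {"dp": [0.025, -0.206, 0.1], "yaw": 0},
  {"dp": [0.025, -0.206, 0.1], "yaw": 0},
])

```text
time_s: 20.45
tcp_pos: [0.5614, -0.1037, 0.111]
eef_rot: [-180.0, 0.0, -90.0]
contact_force: [-0.3, 0.5, 0.3]
gripper_width: 0.0005
gripper_force: 0.0
```

```bash
python3 see.py; python3 - <<'E'
from plant import cams
from h import *
c=cams.capture("side")
cv2.imwrite("pics/s7.png",np.hstack([c["image"][120:320,170:420],cams.capture("top")["image"][120:320,140:400]])[:,:,::-1])
E
```

```text
[ 0.5614 -0.1037  0.111 ]
side 344 lo [0.5527 0.088  0.0101] hi [0.5946 0.1247 0.0283]Traceback (most recent call last):
  File "see.py", line 7, in <module>
    u,v=np.nonzero(k)[::-1]; uv=np.c_[u,v]; z=c["range_z"][v,u]; P=(ray(c,uv)*z[:,None]-c["t"])@c["R"]
                                                                    ~~~^^^^^^
  File "h.py", line 4, in ray
    p=cv2.undistortPoints(np.array(uv,float).reshape(-1,1,2),K,np.array([c["k1"],0,0,0.])).reshape(-1,2)
      ~~~~~~~~~~~~~~~~~~~^^^^^^^^^^^^^^^^^^^^^^^^^^^^^^^^^^^^^^^^^^^^^^^^^^^^^^^^^^^^^^^^^
cv2.error: OpenCV(4.12.0) /io/opencv/modules/calib3d/src/undistort.dispatch.cpp:347: error: (-215:Assertion failed) CV_IS_MAT(_src) && CV_IS_MAT(_dst) && (_src->rows == 1 || _src->cols == 1) && (_dst->rows == 1 || _dst->cols == 1) && _src->cols + _src->rows - 1 == _dst->rows + _dst->cols - 1 && (CV_MAT_TYPE(_src->type) == CV_32FC2 || CV_MAT_TYPE(_src->type) == CV_64FC2) && (CV_MAT_TYPE(_dst->type) == CV_32FC2 || CV_MAT_TYPE(_dst->type) == CV_64FC2) in function 'cvUndistortPointsInternal'
```

View pics/s7.png

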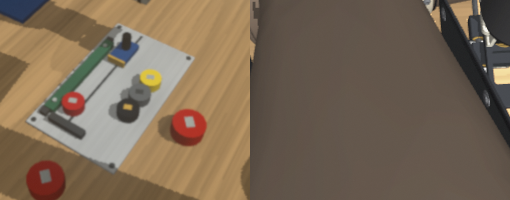

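Red now rests at the fence, at (73,102) in the side crop. The row of black, grey and yellow is intact, and the knob at (126,40) is free. That was the last picture, so the rest is by numbers and feel.

Emit:
apply_moves([
  {"dp": [0.0, 0, -0.035], "yaw": 0},
  {"dp": [0.0, 0, -0.06], "yaw": 0},
  {"dp": [0.0, 0, -0.07], "yaw": 0},
  {"dp": [0.0, 0, -0.075], "yaw": 0},
  {"dp": [0.0, 0, -0.075], "yaw": 0},
  {"dp": [0.0, 0, -0.075], "yaw": 0},
])

```text
time_s: 21.15
tcp_pos: [0.5624, -0.1037, 0.0368]
eef_rot: [-179.9, -0.0, -90.0]
contact_force: [0.6, -0.2, 0.7]
gripper_width: 0.0005
gripper_force: 0.0
```

Emit:
apply_moves([
  {"dp": [0, 0.002, 0], "yaw": 0},
  {"dp": [0, 0.004, 0], "yaw": 0},
  {"dp": [0, 0.006, 0], "yaw": 0},
  {"dp": [0, 0.008, 0], "yaw": 0},
  {"dp": [0, 0.01, 0], "yaw": 0},
  {"dp": [0, 0.012, 0], "yaw": 0},
  {"dp": [0, 0.014, 0], "yaw": 0},
  {"dp": [0, 0.016, 0], "yaw": 0},
  {"dp": [0, 0.018, 0], "yaw": 0},
  {"dp": [0, 0.02, 0], "yaw": 0},
  {"dp": [0, 0.022, 0], "yaw": 0},
  {"dp": [0, 0.024, 0], "yaw": 0},
  {"dp": [0, 0.026, 0], "yaw": 0},
  {"dp": [0, 0.028, 0], "yaw": 0},
  {"dp": [0, 0.03, 0], "yaw": 0},
  {"dp": [0, 0.032, 0], "yaw": 0},
  {"dp": [0, 0.034, 0], "yaw": 0},
])

```text
time_s: 22.57
tcp_pos: [0.5615, -0.0699, 0.0359]
eef_rot: [180.0, -0.0, -90.0]
contact_force: [1.4, -3.4, 0.1]
gripper_width: 0.0004
gripper_force: 1.3
```

```bash
cat > jaw.py <<'E'
from plant import cams,get_state
from h import *
s=get_state(); print(s["time_s"],s["tcp_pos"].round(4),s["contact_force"].round(2))
c=cams.capture("side"); h=cv2.cvtColor(c["image"],cv2.COLOR_RGB2HSV)
for n,lo,hi in(("red",(0,140,40),(9,255,255)),("blue",(105,120,30),(125,255,255))):
    v,u=np.nonzero(cv2.inRange(h,np.array(lo),np.array(hi))); z=c["range_z"][v,u]; P=(ray(c,np.c_[u,v])*z[:,None]-c["t"])@c["R"]
    q=(z>0)&(P[:,0]>.53)&(P[:,0]<.60)&(P[:,1]>-.12)&(P[:,1]<.16)&(P[:,2]>.009)&(P[:,2]<.035)
    if q.sum()>5: print(n,q.sum(),P[q].min(0).round(4),P[q].max(0).round(4))
E
python3 jaw.py
```

```text
22.5667 [ 0.5615 -0.0699  0.0359] [ 1.44 -3.36  0.06]
red 340 [0.5527 0.0872 0.0104] [0.5945 0.1248 0.0281]
```

The jaw is moving, with Fy about -3.4 N, close to its stated friction.

Emit:
apply_moves([
  {"dp": [0, 0.002, 0], "yaw": 0},
  {"dp": [0, 0.004, 0], "yaw": 0},
  {"dp": [0, 0.006, 0], "yaw": 0},
  {"dp": [0, 0.008, 0], "yaw": 0},
  {"dp": [0, 0.01, 0], "yaw": 0},
  {"dp": [0, 0.012, 0], "yaw": 0},
  {"dp": [0, 0.014, 0], "yaw": 0},
  {"dp": [0, 0.016, 0], "yaw": 0},
  {"dp": [0, 0.018, 0], "yaw": 0},
  {"dp": [0, 0.02, 0], "yaw": 0},
  {"dp": [0, 0.022, 0], "yaw": 0},
  {"dp": [0, 0.024, 0], "yaw": 0},
  {"dp": [0, 0.026, 0], "yaw": 0},
  {"dp": [0, 0.028, 0], "yaw": 0},
  {"dp": [0, 0.03, 0], "yaw": 0},
  {"dp": [0, 0.032, 0], "yaw": 0},
  {"dp": [0, 0.034, 0], "yaw": 0},
  {"dp": [0, 0.036, 0], "yaw": 0},
  {"dp": [0, 0.038, 0], "yaw": 0},
  {"dp": [0, 0.04, 0], "yaw": 0},
])

```text
time_s: 24.28
tcp_pos: [0.5616, -0.0298, 0.036]
eef_rot: [-180.0, 0.0, -90.0]
contact_force: [0.9, -2.7, -0.3]
gripper_width: 0.0005
gripper_force: 1.4
```

Emit:
apply_moves([
  {"dp": [0, 0.002, 0], "yaw": 0},
  {"dp": [0, 0.004, 0], "yaw": 0},
  {"dp": [0, 0.006, 0], "yaw": 0},
  {"dp": [0, 0.008, 0], "yaw": 0},
  {"dp": [0, 0.01, 0], "yaw": 0},
  {"dp": [0, 0.012, 0], "yaw": 0},
  {"dp": [0, 0.014, 0], "yaw": 0},
  {"dp": [0, 0.016, 0], "yaw": 0},
  {"dp": [0, 0.018, 0], "yaw": 0},
  {"dp": [0, 0.02, 0], "yaw": 0},
  {"dp": [0, 0.022, 0], "yaw": 0},
  {"dp": [0, 0.024, 0], "yaw": 0},
  {"dp": [0, 0.026, 0], "yaw": 0},
  {"dp": [0, 0.028, 0], "yaw": 0},
  {"dp": [0, 0.03, 0], "yaw": 0},
  {"dp": [0, 0.032, 0], "yaw": 0},
  {"dp": [0, 0.034, 0], "yaw": 0},
  {"dp": [0, 0.036, 0], "yaw": 0},
])

```text
time_s: 25.78
tcp_pos: [0.5616, 0.0062, 0.036]
eef_rot: [-180.0, 0.0, -90.0]
contact_force: [1.6, -3.1, -1.5]
gripper_width: 0.0002
gripper_force: 1.4
```

```bash
python3 jaw.py
```

```text
25.7833 [0.5616 0.0062 0.036 ] [ 1.62 -3.13 -1.5 ]
red 347 [0.5527 0.0878 0.0099] [0.5951 0.125  0.0284]
```

Next I'll take the red contact at 1 mm per row, then feel for the rail.

Emit:
apply_moves([
  {"dp": [0, 0.001, 0], "yaw": 0},
  {"dp": [0, 0.002, 0], "yaw": 0},
  {"dp": [0, 0.003, 0], "yaw": 0},
  {"dp": [0, 0.004, 0], "yaw": 0},
  {"dp": [0, 0.005, 0], "yaw": 0},
  {"dp": [0, 0.006, 0], "yaw": 0},
  {"dp": [0, 0.007, 0], "yaw": 0},
  {"dp": [0, 0.008, 0], "yaw": 0},
  {"dp": [0, 0.009, 0], "yaw": 0},
  {"dp": [0, 0.01, 0], "yaw": 0},
  {"dp": [0, 0.011, 0], "yaw": 0},
  {"dp": [0, 0.012, 0], "yaw": 0},
  {"dp": [0, 0.013, 0], "yaw": 0},
  {"dp": [0, 0.014, 0], "yaw": 0},
  {"dp": [0, 0.015, 0], "yaw": 0},
  {"dp": [0, 0.016, 0], "yaw": 0},
  {"dp": [0, 0.017, 0], "yaw": 0},
  {"dp": [0, 0.018, 0], "yaw": 0},
  {"dp": [0, 0.019, 0], "yaw": 0},
  {"dp": [0, 0.02, 0], "yaw": 0},
])

```text
time_s: 27.5
tcp_pos: [0.5616, 0.0261, 0.036]
eef_rot: [-180.0, -0.0, -90.0]
contact_force: [1.8, -2.8, -1.0]
gripper_width: 0.0009
gripper_force: 1.8
```

```bash
python3 jaw.py
```

```text
27.5 [0.5616 0.0261 0.036 ] [ 1.83 -2.81 -0.95]
red 370 [0.553  0.083  0.0101] [0.5947 0.126  0.0286]
```

Emit:
apply_moves([
  {"dp": [0, 0.0008, 0], "yaw": 0},
  {"dp": [0, 0.0016, 0], "yaw": 0},
  {"dp": [0, 0.0024, 0], "yaw": 0},
  {"dp": [0, 0.0032, 0], "yaw": 0},
  {"dp": [0, 0.004, 0], "yaw": 0},
  {"dp": [0, 0.0048, 0], "yaw": 0},
])

```text
time_s: 28.05
tcp_pos: [0.5616, 0.0309, 0.036]
eef_rot: [-180.0, 0.0, -90.0]
contact_force: [3.3, -2.8, -1.1]
gripper_width: 0.0002
gripper_force: 1.8
```

```bash
python3 jaw.py
```

```text
28.05 [0.5616 0.0309 0.036 ] [ 3.35 -2.83 -1.12]
red 365 [0.553  0.0877 0.0096] [0.595  0.131  0.0284]
```

Emit:
apply_moves([
  {"dp": [0, 0.0005, 0], "yaw": 0},
  {"dp": [0, 0.001, 0], "yaw": 0},
  {"dp": [0, 0.0015, 0], "yaw": 0},
  {"dp": [0, 0.002, 0], "yaw": 0},
  {"dp": [0, 0.0025, 0], "yaw": 0},
])

```text
time_s: 28.52
tcp_pos: [0.5616, 0.0334, 0.036]
eef_rot: [-180.0, 0.0, -90.0]
contact_force: [3.2, -3.6, -0.6]
gripper_width: 0.0005
gripper_force: 1.8
```

Emit:
apply_moves([
  {"dp": [0, 0.0004, 0], "yaw": 0},
  {"dp": [0, 0.0008, 0], "yaw": 0},
])

```text
time_s: 28.68
tcp_pos: [0.5616, 0.0342, 0.036]
eef_rot: [-180.0, 0.0, -90.0]
contact_force: [2.9, -3.3, -1.1]
gripper_width: 0.0004
gripper_force: 1.8
```

Emit:
apply_moves([
  {"dp": [0, 0.0004, 0], "yaw": 0},
  {"dp": [0, 0.0008, 0], "yaw": 0},
])

```text
time_s: 28.85
tcp_pos: [0.5616, 0.035, 0.036]
eef_rot: [-180.0, 0.0, -90.0]
contact_force: [4.2, -3.1, -1.3]
gripper_width: 0.0003
gripper_force: 1.8
```

Emit:
apply_moves([
  {"dp": [0, 0.0003, 0], "yaw": 0},
  {"dp": [0, 0.0006, 0], "yaw": 0},
])

```text
time_s: 29.02
tcp_pos: [0.5615, 0.0356, 0.036]
eef_rot: [-180.0, -0.0, -90.0]
contact_force: [3.6, -3.3, -0.4]
gripper_width: 0.0005
gripper_force: 1.8
```

Emit:
apply_moves([
  {"dp": [0, 0.0003, 0], "yaw": 0},
  {"dp": [0, 0.0006, 0], "yaw": 0},
])

```text
time_s: 29.18
tcp_pos: [0.5616, 0.0362, 0.036]
eef_rot: [-180.0, 0.0, -90.0]
contact_force: [3.1, -3.6, -1.2]
gripper_width: 0.0002
gripper_force: 1.8
```

Emit:
apply_moves([
  {"dp": [0, 0.0003, 0], "yaw": 0},
  {"dp": [0, 0.0006, 0], "yaw": 0},
])

```text
time_s: 29.35
tcp_pos: [0.5616, 0.0368, 0.036]
eef_rot: [-180.0, 0.0, -90.0]
contact_force: [3.5, -3.7, -0.2]
gripper_width: 0.0006
gripper_force: 1.8
```

Emit:
apply_moves([
  {"dp": [0, 0.0003, 0], "yaw": 0},
  {"dp": [0, 0.0006, 0], "yaw": 0},
])

```text
time_s: 29.52
tcp_pos: [0.5616, 0.0374, 0.036]
eef_rot: [-180.0, 0.0, -90.0]
contact_force: [3.9, -2.9, -0.6]
gripper_width: 0.0005
gripper_force: 1.8
```

Emit:
apply_moves([
  {"dp": [0, 0.0003, 0], "yaw": 0},
  {"dp": [0, 0.0006, 0], "yaw": 0},
])

```text
time_s: 29.68
tcp_pos: [0.5616, 0.038, 0.036]
eef_rot: [-180.0, -0.0, -90.0]
contact_force: [3.8, -3.3, -1.5]
gripper_width: 0.0002
gripper_force: 1.8
```

```bash
python3 jaw.py
```

```text
29.6833 [0.5616 0.038  0.036 ] [ 3.8  -3.32 -1.53]
red 355 [0.553  0.0927 0.0099] [0.5952 0.1384 0.0285]
```

Emit:
apply_moves([
  {"dp": [0, 0.0003, 0], "yaw": 0},
  {"dp": [0, 0.0005, 0], "yaw": 0},
])

```text
time_s: 29.9
tcp_pos: [0.5616, 0.0385, 0.036]
eef_rot: [-180.0, -0.0, -90.0]
contact_force: [3.2, -2.3, -1.2]
gripper_width: 0.0005
gripper_force: 1.8
```

Emit:
apply_moves([
  {"dp": [0, 0.0003, 0], "yaw": 0},
  {"dp": [0, 0.0005, 0], "yaw": 0},
])

```text
time_s: 30.07
tcp_pos: [0.5615, 0.039, 0.0359]
eef_rot: [180.0, 0.0, -90.0]
contact_force: [3.0, -3.6, -0.7]
gripper_width: 0.0006
gripper_force: 1.8
```

Emit:
apply_moves([
  {"dp": [0, 0.0003, 0], "yaw": 0},
  {"dp": [0, 0.0005, 0], "yaw": 0},
])

```text
time_s: 30.23
tcp_pos: [0.5616, 0.0393, 0.036]
eef_rot: [180.0, -0.0, -90.0]
contact_force: [3.9, -5.2, -1.0]
gripper_width: 0.0004
gripper_force: 2.8
```

The rail has been reached: Fy rose from 3.3 to 5.2 N and the TCP is lagging. A little more, then hold.

Emit:
apply_moves([
  {"dp": [0, 0.0001, 0], "yaw": 0},
  {"dp": [0, 0.0002, 0], "yaw": 0},
])

```text
time_s: 30.4
tcp_pos: [0.5615, 0.0393, 0.036]
eef_rot: [180.0, -0.0, -90.0]
contact_force: [4.0, -5.0, -1.0]
gripper_width: 0.0002
gripper_force: 3.0
```

Emit:
apply_moves([
  {"dp": [0, 0.0001, 0], "yaw": 0},
  {"dp": [0, 0.0002, 0], "yaw": 0},
  {"dp": [0, 0.0002, 0], "yaw": 0},
])

```text
time_s: 30.65
tcp_pos: [0.5615, 0.0394, 0.036]
eef_rot: [180.0, -0.0, -90.0]
contact_force: [5.1, -5.5, 0.5]
gripper_width: 0.0005
gripper_force: 3.3
```

Emit:
apply_moves([
  {"dp": [0, 0.0001, 0], "yaw": 0},
  {"dp": [0, 0.0002, 0], "yaw": 0},
  {"dp": [0, 0.0002, 0], "yaw": 0},
  {"dp": [0, 0.0002, 0], "yaw": 0},
])

```text
time_s: 30.98
tcp_pos: [0.5615, 0.0394, 0.036]
eef_rot: [180.0, -0.0, -90.0]
contact_force: [5.0, -6.2, -0.5]
gripper_width: 0.0004
gripper_force: 3.6
```

Emit:
apply_moves([
  {"dp": [0, 0.0001, 0], "yaw": 0},
  {"dp": [0, 0.0002, 0], "yaw": 0},
  {"dp": [0, 0.0002, 0], "yaw": 0},
  {"dp": [0, 0.0002, 0], "yaw": 0},
])

```text
time_s: 31.32
tcp_pos: [0.5615, 0.0394, 0.036]
eef_rot: [180.0, -0.1, -90.0]
contact_force: [4.2, -7.4, -0.9]
gripper_width: 0.0002
gripper_force: 4.1
```

Emit:
apply_moves([
  {"dp": [0, -0.0003, 0], "yaw": 0},
  {"dp": [0, -0.001, 0], "yaw": 0},
  {"dp": [0, -0.005, 0], "yaw": 0},
  {"dp": [0, -0.015, 0], "yaw": 0},
  {"dp": [0, -0.025, 0], "yaw": 0},
  {"dp": [0, -0.03, 0.03], "yaw": 0},
  {"dp": [0, -0.03, 0.06], "yaw": 0},
  {"dp": [0, -0.06, 0.08], "yaw": 0},
  {"dp": [0, -0.1, 0.08], "yaw": 0},
  {"dp": [0, -0.14, 0.08], "yaw": 0},
  {"dp": [0, -0.14, 0.08], "yaw": 0},
  {"dp": [0, -0.14, 0.08], "yaw": 0},
])

```text
time_s: 32.32
tcp_pos: [0.5605, -0.1024, 0.1157]
eef_rot: [179.9, 0.0, -90.3]
contact_force: [0.3, -0.2, -0.1]
gripper_width: 0.0004
gripper_force: 0.0
```

```bash
python3 jaw.py; python3 - <<'E'
from plant import cams
from h import *
c=cams.capture("side"); d=pickle.load(open("pics/side0.pkl","rb"))
for i in (d,c):
    h=cv2.cvtColor(i["image"],cv2.COLOR_RGB2HSV); 
    v,u=np.nonzero(cv2.inRange(h[170:260,270:345],np.array((22,120,60)),np.array((34,255,255)))); print("amber",len(u),u.mean().round(1)+270,v.mean().round(1)+170)
diff=cv2.absdiff(c["image"],d["image"]).max(2)[180:250,285:335]; print("row diff px",(diff>60).sum())
uv,P,ok=cloud(c,(180,150,340,280))
for n,lo,hi in(("brass/jaw top",.018,.025),("knob",.045,.06)):
    q=ok&(P[:,2]>lo)&(P[:,2]<hi)&(P[:,0]>.543)&(P[:,0]<.585)&(P[:,1]<.11); print(n,q.sum(),P[q].min(0).round(4),P[q].max(0).round(4))
E
```

```text
32.3167 [ 0.5605 -0.1024  0.1157] [ 0.26 -0.15 -0.09]
red 347 [0.553  0.0983 0.0109] [0.5948 0.1386 0.029 ]
blue 227 [0.5479 0.0424 0.0183] [0.5797 0.0904 0.0237]
amber 290 320.8 199.3
amber 295 320.8 199.2
row diff px 1520
brass/jaw top 438 [0.5474 0.0397 0.0181] [0.5839 0.1099 0.025 ]
knob 98 [0.5562 0.0541 0.0451] [0.5738 0.0718 0.0573]
```

The knob sits at y about 0.06, so the jaw face is at about 0.098. Red is in the corner with its far edge at the rail, and amber hasn't moved. The arm is clear, so I'm handing in.

```bash
python3 -c "
from plant import r
print(r.close_job())"
```

```text
the job is handed in; nothing more can be done
None
```

I handed the job in at about 32 s: the red mount was pressed to the fence at about 4.5 N, then nipped in the corner by the jaw at about 4 N, with amber checked unmoved and black and grey last seen in place before the jaw push. The judge returned no result.

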